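# Bed the oiled handpiece in the steriliser box and shut the lid

### The job

Load the box for the steriliser and close it up: take the handpiece with the green ring out of the sloping drain stand, lay it level in the empty pair of notches in the steel box, beside the yellow-ringed handpiece that is already in it, and let go of it only once it is down in both notches, because it rolls. Then bring the box's stiff lid over without slamming it and press it fully shut. Leave the red-ringed handpiece in the stand, the yellow-ringed one in the box and everything else on the worktop where they are.

Things in the scene. Friction and masses are not known exactly. Their poses are not given: they have to be found in the camera images.
- handpiece_green: The handpiece to load: straight, round, aluminium, 150 long, about 110 g, green ring. Origin mid-length on its axis; +x along it to the nose. x -62 to +60 is a plain cylinder, diameter 20 (grip near the origin); then a coupling, diameter 16, to x -75, and a nose, diameter 8, to x +75. Starts in either place of the stand, nose up, axis rising 35 degrees from level. Either way round in the box will do.
- handpiece_red: An identical handpiece with a red ring, in the other place of the drain stand, 76 from the green one axis to axis. Leave it there. Origin and axes as for the green one.
- handpiece_loaded: An identical handpiece with a yellow ring, already lying in the box in the pair of notches nearer the hinge (box frame about x = 0, y = +36, z = 30). Leave it there. Origin and axes as for the green one.
- stand: Fixed steel drain stand, 150 (x) by 156 (y). Origin under its base's centre; +x: high side, away from the robot. A sheet sloping up 35 degrees to +x carries two notched blue rails, 90 apart; a plate at its foot holds the couplings. Handpieces lie over the rails at y +38 and -38, middles at x -27, z 95, noses 140 high; 80 between the rails for fingers, 40 from axis to sheet, clear at the sides.
- box: Fixed steel box 210 (x) by 170 (y), 52 high, walls and floor 3. Origin under its centre, on the worktop. Blue silicone rails 10 thick cross it at x +45 and -45; each has 45-degree V notches, 14 deep, 28 wide on top, at y +36 (loaded) and y -36 (empty). A handpiece in the empty pair has its axis along x at y -36, z 30, middle near x 0. The lid's hinge is on the +y rim.
- free_place (a point): Middle of the empty pair of notches: where the middle of the handpiece's axis is when it lies in the box (box frame x = 0, y = -36, z = 30). Axes as the box's.
- lid_hinge (a point): Middle of the lid's hinge line, which runs along the box's x (box frame x = 0, y = +88, z = 52). Axes as the box's.
- lid_edge (a point): Middle of the lid's free edge, on its outer face, 174 from the hinge line. Its axes are the lid's: z square to the lid, out of its outer face; y from the free edge towards the hinge; shut, they equal the box's axes. A thumb tab 60 long stands out 16 beyond this edge, in the plane of the lid.
- lid (a joint): Lid angle, rad: 0 shut on the rim, 1.57 upright, 1.7 to 2.0 at the start (leaning away from the box; stop at 2.05). Steel sheet 3 thick, 216 by 174, 240 g. The hinge is stiff: the lid stays where it is left and must be pushed all the way down; 1 to 3 N at the free edge move it. To close, it swings from the box's +y side over to -y.
- oil_can: Upright white and green oil spray can, 52 in diameter, 198 tall, loose. Origin under its centre. Leave alone.
- bur_block: Blue bur block 60 by 40 by 24 with burs standing in it to 41 high, loose. Origin under its centre. Leave alone.
- jar: Glass jar with a steel cap, 68 in diameter, 85 tall, loose. Origin under its centre. Leave alone.
- beaker: Blue plastic beaker, 72 in diameter at the rim, 85 tall, loose. Origin under its centre. Leave alone.
There are look-alikes about, which are no part of the job. What is shaped like the handpiece_green but pink is not meant.

How it is judged:
On the way:
1. the green-ringed handpiece lies in the empty notches of the box and is let go, while the lid still stands open (x of handpiece_green in the frame of box between -0.022 and 0.022 m and y of handpiece_green in the frame of box between -0.042 and -0.03 m and z of handpiece_green in the frame of box between 0.025 and 0.036 m and angle between the x axis of handpiece_green and the x axis of box, either way round below 0.08 rad and contact force between handpiece_green and the fingers below 0.05 N and value of joint lid above 1 rad), for 0.3 s.
At the end, for the whole second after the job is handed in: Lid shut (under 0.04 rad) over the green-ringed handpiece at rest in the once empty notches: middle within 22 mm lengthwise and 6 mm sideways, axis 25 to 36 mm above the worktop and within 0.08 rad of the box's length; red and yellow handpieces within 20 mm of their starts (x of handpiece_green in the frame of box between -0.022 and 0.022 m and y of handpiece_green in the frame of box between -0.042 and -0.03 m and z of handpiece_green in the frame of box between 0.025 and 0.036 m and angle between the x axis of handpiece_green and the x axis of box, either way round below 0.08 rad and value of joint lid below 0.04 rad and linear speed of handpiece_green below 0.02 m/s and distance of each of handpiece_loaded, handpiece_red from where it was at the start of the episode below 0.02 m); the robot touches nothing.
It fails at once if the green-ringed handpiece is let go anywhere but in (or less than 15 mm above) the empty notches (contact force between handpiece_green and the fingers below 0.05 N and distance of handpiece_green from where it was at the start of the episode above 0.03 m and not (x of handpiece_green in the frame of box between -0.03 and 0.03 m and y of handpiece_green in the frame of box between -0.05 and -0.022 m and z of handpiece_green in the frame of box between 0 and 0.045 m)).
It fails at once if the lid is slammed (closing faster than 5 rad/s) (velocity of joint lid below -5 rad/s).
It fails at once if the red- or yellow-ringed handpiece is moved by more than 20 mm (distance of any of handpiece_red, handpiece_loaded from where it was at the start of the episode above 0.02 m).
It fails at once if a bystander on the worktop is pushed by more than 30 mm or tipped over (distance of any of oil_can, bur_block, jar, beaker from where it was at the start of the episode above 0.03 m or angle between any of oil_can, bur_block, jar, beaker's own z axis and vertical above 0.5 rad).
It also fails if it takes over 72 s, if anything falls off the work surface, if the arm or the gripper's body presses on something with over 40 N, if the wrist force passes 120 N, or if a joint passes its speed limit or range.

### The arm

A 6-joint arm with a two-finger parallel gripper is mounted at the origin on the work surface. World frame = base frame: x ahead of the robot, y to its left, z up, the work surface at z = 0. Lengths are in m, angles in rad, forces in N, time in s.
With the tool pointing down it reaches from about 0.25 to 0.775 m from the base axis. Payload 4 kg.
Tool frame: the origin (TCP) lies between the finger pads; the fingertips stand 14 mm ahead of it and the grasp point (between the pads) lies 5 mm behind it (tip_reach is the distance from the TCP to the fingertips, in m); z points along the fingers, y is the line along which they close (so a half turn about z gives the same grasp; the last joint's range is limited). The gripper opens to 94 mm and grips with 3 to 60 N. Pads are 16 mm wide; open, the fingers measure 119 mm over their backs; the gripper's body (75 mm by 177 mm) begins 78 mm behind the grasp point.
Start: joints at [1.056, 0.087, 1.371, -0, 1.684, -0.103], TCP at [0.22, 0.504, 0.22] pointing down, gripper open.
Joint ranges: [-3.1, 3.1], [-0.76, 2.03], [0.27, 2.55], [-1.08, 4.22], [0.17, 2.65], [-2.57, 2.57]. Speed limits (rad/s): [2.79, 2.79, 3.14, 3.14, 3.14, 3.14].

### API

Orientations are given as [roll, pitch, yaw] about the fixed x, y, z axes, in that order (R = Rz(yaw) Ry(pitch) Rx(roll)).
In Python, from bench import * gives the robot as it stands. The module is installed in compiled form; this text tells all that it offers.
- The arm moves only by the tool servo_tool, never from a script. Its argument "targets" is a list of rows, each a list of 4 numbers: the shift along the tool's x, y, z in cm, then the turn about the tool's z in degrees. A call has 1 to 8 rows; each row is the pose to reach, as a shift and turn from the pose commanded when the call began, along the tool's axes at that moment; what a row does not reach only later rows make up. A row lasts 1/8 s, in which the tool goes at most 62.5 mm and 10.7 degrees, less where a joint would pass 70% of its speed; a pose out of reach is approached as far as the arm can. A call with a gripper value outside its range is refused whole. "claw" is the closure in counts, from 0 (fully open) to 255 (shut), set as the call begins (left out, the last holds). The fingers move at their own pace and stop on an object; the grip force is fixed at half the most. Time passes only in rows, so rows that repeat a pose let the fingers close. It gives the time, the measured TCP pose, the force, the opening and the grip force at its end, in the units of the state.
- get_obs(): the state, without advancing time (a new reading comes with each control period).
- snapshot(name): name is "side" or "top" or "wrist"; returns the picture (480x640x3 uint8, blue, green, red); there is no depth.
- camera_model(name): a dict with "camera_matrix" (3x3 intrinsics, pixels), "k1" (the pictures are not rectified: a ray, as slopes to the right and down, at radius r is drawn at 1 + k1 r^2 times it, then the intrinsics apply), "camera_from_world" (4x4, takes a point from world to camera coordinates). Camera axes: x right, y up, looking along -z (the intrinsics and any distortion apply to the point x, -y, -z); pixel columns grow to the right and rows downward; lengths in m; the calibration is good to about 2 mm. A picture is of the moment at which its call begins: read the wrist's pose just before it. camera_model takes no time and is no camera call; for the wrist camera it gives the pose at the moment of the call.
- close_job(): hands the job in; it is judged then, once.
The state is a dict: "time": time; "joint_positions": joint angles; "qvel": joint speeds; "joint_torque": joint torques, N m; "tool_pos": TCP position; "ee_rot": TCP orientation; "wrist_force": force on the tool from outside, world axes, zero at the start; "wrist_torque": the same for the moment, N m; "width": finger opening in m; "finger_force": force on a finger pad.
Only numpy, scipy, OpenCV 4.12 (cv2) and the standard library are available. Lean on these libraries where they do the work, as an engineer would, in place of code of your own. Each camera call takes 0.05 s, during which the arm holds its last target. There are 200 camera calls.

## Working session

There is one attempt and no reset: what is moved stays moved. The work goes in short steps, Python scripts to look and compute and a tool call to move; the robot and the scene stay as the last step left them, time stands still between calls to the robot, and variables do not carry over. Pictures are saved under pics/ and viewed, at most 13 in all, crops included, and the job is handed in when it is done.

Besides the shell and the picture viewer there is one more tool, called after ">>>" by a JSON object that holds its "method" and its "body". servo_tool: Moves the arm, as the interface text tells. Its arguments: {"type":"object","properties":{"targets":{"type":"array"},"claw":{"type":"number"}},"required":["targets"]}

```bash
mkdir -p pics
python3 - <<'E'
from bench import *
import cv2
for n in("side","top"):
    cv2.imwrite(f"pics/{n}0.png",snapshot(n))
    m=camera_model(n);print(n,m)
print(get_obs())
E
```

```text
side {'camera_matrix': array([[487.51302397,   0.        , 326.43055401],
       [  0.        , 487.51302397, 237.27338712],
       [  0.        ,   0.        ,   1.        ]]), 'k1': -0.09732955732989965, 'camera_from_world': array([[ 0.81775925, -0.57533409,  0.01613976, -0.44715923],
       [ 0.34013528,  0.50569722,  0.79282931, -0.2575395 ],
       [-0.46430356, -0.6428538 ,  0.60923001, -0.90154885],
       [ 0.        ,  0.        ,  0.        ,  1.        ]])}
top {'camera_matrix': array([[486.08586061,   0.        , 312.5793602 ],
       [  0.        , 486.08586061, 239.52160609],
       [  0.        ,   0.        ,   1.        ]]), 'k1': -0.002881306895391798, 'camera_from_world': array([[-0.00214554, -0.99995425, -0.00932141, -0.01805281],
       [ 0.99435313, -0.00312234,  0.10607597, -0.54110567],
       [-0.10610022, -0.00904119,  0.99431434, -1.22123683],
       [ 0.        ,  0.        ,  0.        ,  1.        ]])}
{'time': 0.1, 'joint_positions': array([ 1.05589260e+00,  8.78751128e-02,  1.37211440e+00, -3.90630498e-05,
        1.68357461e+00, -1.03131146e-01]), 'qvel': array([ 0.00101171, -0.00214282, -0.00447714,  0.00071065, -0.00056115,
        0.00038685]), 'joint_torque': array([ 1.76592577e-03, -3.41253340e+01, -3.03301978e+01,  7.20006670e-02,
        3.04323295e-02, -8.88268846e-05]), 'tool_pos': array([0.21992966, 0.50360444, 0.21841873]), 'ee_rot': array([-3.13962766e+00, -1.64342395e-04,  2.72981555e+00]), 'wrist_force': array([-0.47787139,  0.25961704,  0.07964479]), 'wrist_torque': array([ 0.02134317,  0.0017045 , -0.02162059]), 'finger_force': 0.0, 'width': 0.09398325946747071}
```

View pics/top0.png

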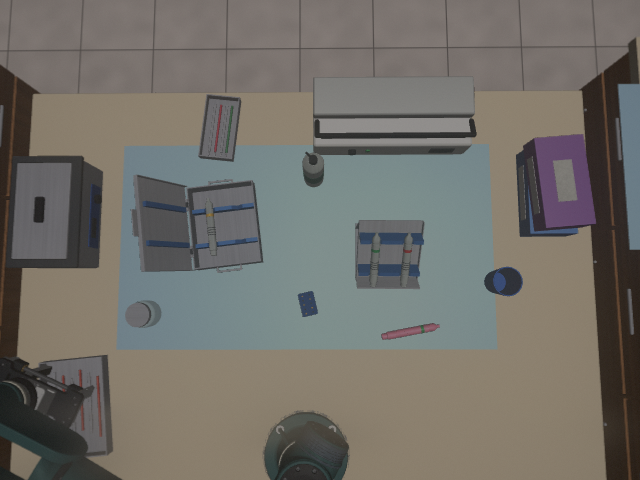

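View pics/side0.png

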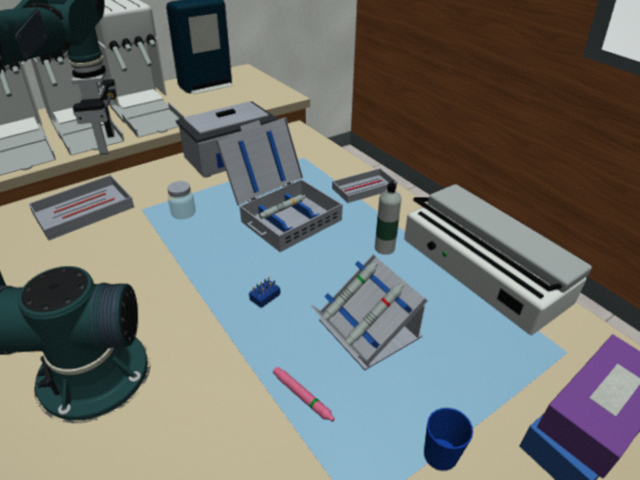

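Run:
```python
import cv2,numpy as np
t=cv2.imread("pics/top0.png");s=cv2.imread("pics/side0.png")
def c(i,x,y,w,h,k):return cv2.resize(i[y:y+h,x:x+w],None,fx=k,fy=k,interpolation=cv2.INTER_CUBIC)
a=np.hstack([c(t,345,210,100,100,4),c(t,180,170,100,100,4)])
b=np.hstack([c(s,310,250,133,100,3),c(s,215,155,133,100,3)])
b=cv2.resize(b,(800,300))
p=np.vstack([a[:300+0],b]) if 0 else np.vstack([cv2.resize(a,(600,300)),cv2.resize(b,(600,225))])
cv2.imwrite("pics/c1.png",np.clip(p*1.3,0,255).astype(np.uint8)); print(p.shape)
```

```text
(525, 600, 3)
```

View pics/c1.png

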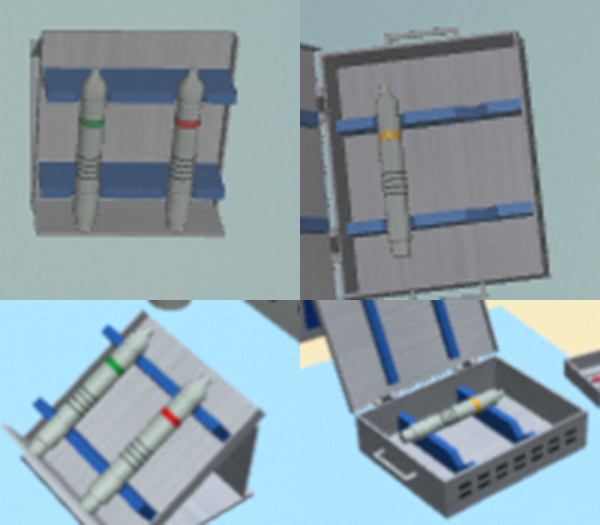

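```bash
cat > h.py <<'E'
from bench import *
import numpy as np
from scipy.optimize import least_squares
def proj(n,P,m=None):
    m=m or camera_model(n);q=np.c_[P,np.ones(len(P))]@np.array(m["camera_from_world"]).T
    s=np.c_[q[:,0]/-q[:,2],-q[:,1]/-q[:,2]];s*=1+m["k1"]*(s**2).sum(1)[:,None]
    K=m["camera_matrix"];return s@K[:2,:2].T+K[:2,2]
def place(p,L):
    c,s=np.cos(p[2]),np.sin(p[2]);L=np.array(L,float)/1000
    return np.c_[p[0]+c*L[:,0]-s*L[:,1],p[1]+s*L[:,0]+c*L[:,1],L[:,2]]
def fit(obs,p0):
    f=lambda p:np.concatenate([(proj(n,place(p,[o[0] for o in l]))-[o[1] for o in l]).ravel() for n,l in obs.items()])
    r=least_squares(f,p0,loss="soft_l1");return r.x,f(r.x).reshape(-1,2).round(1)
E
python3 - <<'E'
from h import *
gn,gt,rn,rt=(34.4,38,138),(-88.4,38,52),(34.4,-38,138),(-88.4,-38,52)
p,r=fit({"top":[(gn,(377,233)),(gt,(372.7,286.7)),(rn,(409,233)),(rt,(403.7,286.7))],
"side":[(gn,(377.4,263.8)),(rn,(403.1,284.7)),(rt,(347.7,344.2))]},[.5,-.15,0]);print("stand",p,r)
print("green",place(p,[(-27,38,95)]))
A,B,C,D=(-105,-85,52),(105,-85,52),(105,85,52),(-105,85,52)
b,r=fit({"top":[(A,(263.3,262)),(B,(254.3,181.3)),(C,(187.3,187.3)),(D,(194.3,269.3)),((75,36,30),(208,198.3)),((-75,36,30),(213.3,255))],
"side":[(A,(280.2,236.3)),(B,(342.7,201.7)),(D,(240.3,208.3))]},[.55,.2,.1]);print("box",b,r)
print("free,hinge",place(b,[(0,-36,30),(0,88,52)]))
E
```

```text
stand [ 0.50928756 -0.21015602 -0.01162935] [[ 0.4  0.1]
 [ 0.7 -0.6]
 [ 0.9  0.3]
 [ 0.2 -0.4]
 [-0.6 -1. ]
 [-0.7  0.1]
 [-0.  -0.8]]
green [[ 0.48273129 -0.1718446   0.095     ]]
box [0.57863628 0.2042818  0.11541018] [[-1.4 -0.8]
 [-1.1 -1.5]
 [-0.1  0.3]
 [ 0.4 -0.1]
 [ 1.3  0.2]
 [ 1.5  0.7]
 [-0.8 -0.2]
 [ 0.6  2.7]
 [-0.6 -2.4]]
free,hinge [[0.58278183 0.16852129 0.03      ]
 [0.56850272 0.2916964  0.052     ]]
```

>>> {"method": "servo_tool", "body": {"targets": [[-6,-6,-6,-5],[-12,-12,-8,-10],[-51.1,-51.5,-8,-23],[-51.1,-51.5,-8,-23],[-51.1,-51.5,-8,-23],[-51.1,-51.5,-8,-23],[-51.1,-51.5,-8,-23],[-51.1,-51.5,-8,-23]], "claw": 115}}

```text
time: 1.1
tool_pos: [0.3931, 0.057, 0.2904]
ee_rot: [3.141, 0.0, 3.131]
wrist_force: [1.4, 0.1, 0.7]
width: 0.0514
finger_force: 0.0
```

>>> {"method": "servo_tool", "body": {"targets": [[-6,-17,2,0],[-6,-17,4,0],[-6,-17,4,0],[-6,-17,4,0],[-6,-17,4,0],[-6,-17,4,0]]}}

```text
time: 1.85
tool_pos: [0.4513, -0.1104, 0.2514]
ee_rot: [-3.142, 0.001, 3.133]
wrist_force: [-0.3, 0.7, 0.6]
width: 0.0515
finger_force: 0.0
```

Run:
```python
from h import *
import cv2
o=get_obs();print(o["tool_pos"],o["ee_rot"]);m=camera_model("wrist");cv2.imwrite("pics/w1.png",snapshot("wrist"))
print(m["camera_from_world"],m["k1"])
g=(-27,38,95);p=[.50929,-.21016,-.01163]
print(proj("wrist",place(p,[g,(34.4,38,138),(-88.4,38,52),(22.1,38,129.4)]),m))
```

```text
[ 0.45129426 -0.11037974  0.25139329] [-3.14155424e+00  1.39783041e-03  3.13327549e+00]
[[ 7.77420239e-03  9.99969673e-01 -4.62491639e-04  1.06680372e-01]
 [-9.57197046e-01  7.30784563e-03 -2.89344796e-01  4.72593580e-01]
 [-2.89332641e-01  2.69212063e-03  9.57224830e-01 -2.93188407e-01]
 [ 0.00000000e+00  0.00000000e+00  0.00000000e+00  1.00000000e+00]] -0.06816103089087103
[[249.35367233 262.10495395]
 [244.23562787 351.62770474]
 [254.25066525 183.55162602]
 [245.26730998 332.8038632 ]]
```

View pics/w1.png

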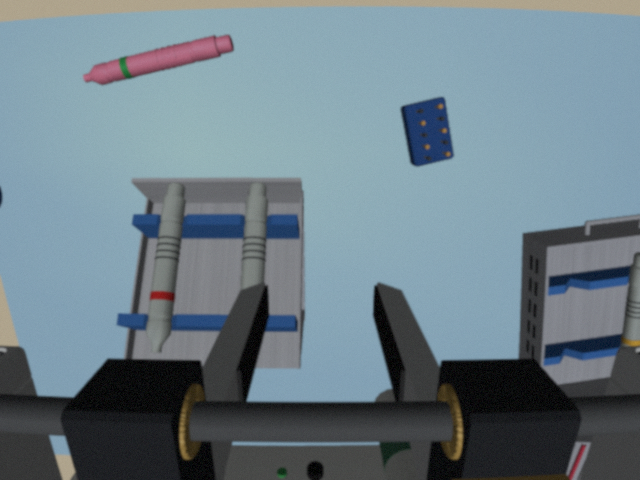

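>>> {"method": "servo_tool", "body": {"targets": [[-3.2,-5.9,2,0],[-3.2,-5.9,5,0],[-3.2,-5.9,9,0],[-3.2,-5.9,12,0],[-3.2,-5.9,14,0],[-3.2,-5.9,14,0]]}}

```text
time: 2.65
tool_pos: [0.4818, -0.1693, 0.1094]
ee_rot: [3.14, -0.003, 3.133]
wrist_force: [0.1, 1.2, -0.1]
width: 0.0514
finger_force: 0.0
```

Run:
```python
from h import *
import cv2
o=get_obs();print(o["tool_pos"],o["ee_rot"],o["width"]);a=snapshot("wrist");b=snapshot("side")
b=cv2.resize(b[220:380,270:470],(400,320),interpolation=2);a=cv2.resize(a,(400,300))
cv2.imwrite("pics/w2.png",np.hstack([a,b[:300]]))
```

```text
[ 0.48178962 -0.16929777  0.1093683 ] [ 3.14008621e+00 -2.68717851e-03  3.13318850e+00] 0.05140927484375618
```

View pics/w2.png

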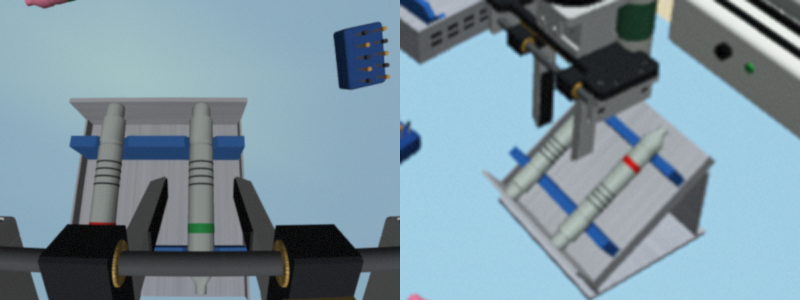

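>>> {"method": "servo_tool", "body": {"targets": [[0,0,1.9,0],[0,0,1.9,0],[0,0,1.9,0]]}}

```text
time: 3.12
tool_pos: [0.4834, -0.1712, 0.0931]
ee_rot: [-3.141, 0.002, 3.132]
wrist_force: [-0.3, 0.1, 0.4]
width: 0.0516
finger_force: 0.0
```

>>> {"method": "servo_tool", "body": {"targets": [[0,0,0,0],[0,0,0,0],[0,0,0,0],[0,0,0,0],[0,0,0,0],[0,0,0,0]], "claw": 255}}

```text
time: 3.88
tool_pos: [0.4828, -0.1691, 0.0918]
ee_rot: [3.138, 0.0, 3.132]
wrist_force: [-0.7, 5.8, 2.6]
width: 0.0195
finger_force: 30.0
```

>>> {"method": "servo_tool", "body": {"targets": [[0,0,-1,0],[0,0,-3,0],[0,0,-6,0],[0,0,-10,0],[0,0,-15,0],[0,0,-20,0],[0,0,-21,0],[0,0,-21,0]]}}

```text
time: 4.88
tool_pos: [0.4826, -0.1712, 0.3013]
ee_rot: [-3.141, 0.0, 3.131]
wrist_force: [-0.3, 0.3, -2.5]
width: 0.0192
finger_force: 30.0
```

>>> {"method": "servo_tool", "body": {"targets": [[-1,3,0,-1],[-3,8,0,-2],[-5,13,0,-3],[-6,18,0,-4],[-7,24,0,-5],[-8,29,0,-6],[-9.4,33,0,-7],[-9.4,33,0,-7]]}}

```text
time: 5.88
tool_pos: [0.5794, 0.1604, 0.2969]
ee_rot: [-3.141, -0.007, -3.026]
wrist_force: [-0.3, -0.2, -1.6]
width: 0.0192
finger_force: 30.0
```

>>> {"method": "servo_tool", "body": {"targets": [[0,0,0,0],[0,0,0,0]]}}

```text
time: 6.12
tool_pos: [0.5797, 0.1567, 0.3009]
ee_rot: [-3.141, -0.001, -3.032]
wrist_force: [-0.3, 0.2, -1.2]
width: 0.0191
finger_force: 30.0
```

Run:
```python
from h import *
import cv2
o=get_obs();print(o["tool_pos"],o["ee_rot"],o["width"]);m=camera_model("wrist");a=snapshot("wrist");b=snapshot("side")
cv2.imwrite("pics/w3.png",np.hstack([cv2.resize(a,(500,375)),cv2.resize(b[80:260,200:344],(300,375),interpolation=2)]))
p=[.57864,.20428,.11541]
print(proj("wrist",place(p,[(-105,-85,52),(-105,85,52),(-45,-36,40),(-45,-22,44),(-45,-50,44)]),m)*500/640)
```

```text
[0.57971643 0.1566758  0.30085769] [-3.14116614e+00 -1.42579441e-03 -3.03164337e+00] 0.019122302993999585
[[220.53661538  82.76365924]
 [353.12599348  82.8295674 ]
 [258.63794522 128.87789346]
 [269.09433041 129.14312847]
 [248.32477891 129.23013462]]
```

View pics/w3.png

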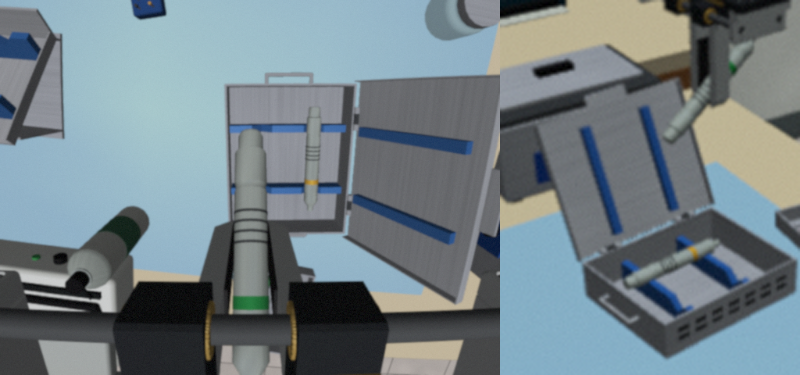

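>>> {"method": "servo_tool", "body": {"targets": [[-0.5,1.2,3,0],[-0.5,1.2,8,0],[-0.5,1.2,13,0],[-0.5,1.2,16,0],[-0.5,1.2,17,0],[-0.5,1.2,17,0],[-0.5,1.2,17,0]]}}

```text
time: 7.1
tool_pos: [0.585, 0.1705, 0.1341]
ee_rot: [3.141, 0.004, -3.03]
wrist_force: [-0.6, 1.1, -0.8]
width: 0.0193
finger_force: 30.0
```

Run:
```python
from h import *
import cv2
o=get_obs();print(o["tool_pos"],o["ee_rot"],o["width"]);m=camera_model("wrist");a=snapshot("wrist")
cv2.imwrite("pics/w4.png",a)
p=[.57864,.20428,.11541]
print(proj("wrist",place(p,[(-105,-85,52),(-105,85,52),(-50,-22,44),(-50,-50,44),(-75,36,30),(75,36,30)]),m))
```

```text
[0.58498561 0.17054353 0.13405061] [ 3.1412062   0.0041665  -3.03016081] 0.01933267494753874
[[233.10721856  81.83599844]
 [519.21546283  83.18885602]
 [338.89457215 172.97914257]
 [295.18243594 173.13672539]
 [425.95692556 132.43614223]
 [411.67980438 334.12584031]]
```

View pics/w4.png

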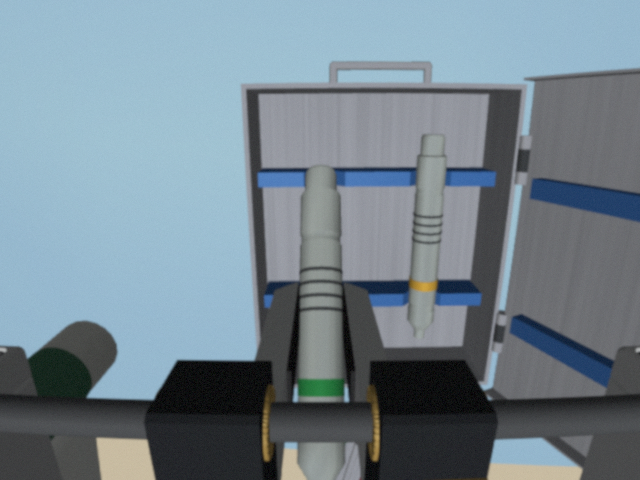

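Run:
```python
from h import *
o=get_obs();t=o["tool_pos"];y=.1115
c=t+[0,0,.005];d=np.array([np.cos(y)*.819,np.sin(y)*.819,.574])
print(t,proj("wrist",np.array([c-.075*d,c-.062*d,c-.03*d,c+.06*d])))
q=[.57864,.20428,.11541]
o=[(-105,-85,52),(-105,85,52),(-75,36,30),(75,36,30)],[(242,87),(526,88),(433,134),(419,337)]
m=camera_model("wrist")
r=least_squares(lambda p:(proj("wrist",place(p,o[0]),m)-o[1]).ravel(),q);print(r.x,r.fun.round(1),place(r.x,[(0,-36,30)]))
```

```text
[0.58498674 0.17062463 0.13406986] [[319.99903625 168.36450881]
 [319.97282755 191.62533112]
 [319.90474977 253.38040028]
 [319.69025736 463.22133512]]
[0.58041053 0.2099306  0.12043179] [-0.5 -0.3  0.6 -1.1  0.1  1.9 -0.2 -0.4] [[0.5847356  0.17419136 0.03      ]]
```

>>> {"method": "servo_tool", "body": {"targets": [[0,0.4,0,-0.5],[0,0.4,2,-0.5],[0,0.4,4,-0.5],[0,0.4,6,-0.5],[0,0.4,7,-0.5],[0,0.4,7,-0.5]]}}

```text
time: 7.9
tool_pos: [0.5831, 0.1742, 0.0617]
ee_rot: [-3.141, -0.001, -3.021]
wrist_force: [-0.4, -0.7, -1.4]
width: 0.0193
finger_force: 30.0
```

>>> {"method": "servo_tool", "body": {"targets": [[0,0,0.3,0],[0,0,0.6,0],[0,0,0.9,0],[0,0,1.2,0],[0,0,1.5,0],[0,0,1.5,0]]}}

```text
time: 8.65
tool_pos: [0.5883, 0.1746, 0.0506]
ee_rot: [-3.141, 0.013, -3.021]
wrist_force: [5.9, -1.7, 5.8]
width: 0.0187
finger_force: 30.0
```

>>> {"method": "servo_tool", "body": {"targets": [[0,0,0.2,0],[0,0,0.4,0],[0,0,0.6,0],[0,0,0.8,0],[0,0,1.0,0],[0,0,1.0,0],[0,0,1.0,0]]}}

```text
time: 9.52
tool_pos: [0.5884, 0.1747, 0.0404]
ee_rot: [-3.141, 0.013, -3.021]
wrist_force: [6.3, -1.6, 5.0]
width: 0.0193
finger_force: 30.0
```

Run:
```python
from h import *
import cv2
o=get_obs();print(o["tool_pos"],o["ee_rot"],o["width"]);a=snapshot("wrist");b=snapshot("side")
cv2.imwrite("pics/w5.png",np.hstack([cv2.resize(a,(450,338)),cv2.resize(b[150:260,230:344],(350,338),interpolation=2)]))
```

```text
[0.58836604 0.17466909 0.04043362] [-3.14135028  0.01284057 -3.0212915 ] 0.01931315041144903
```

View pics/w5.png

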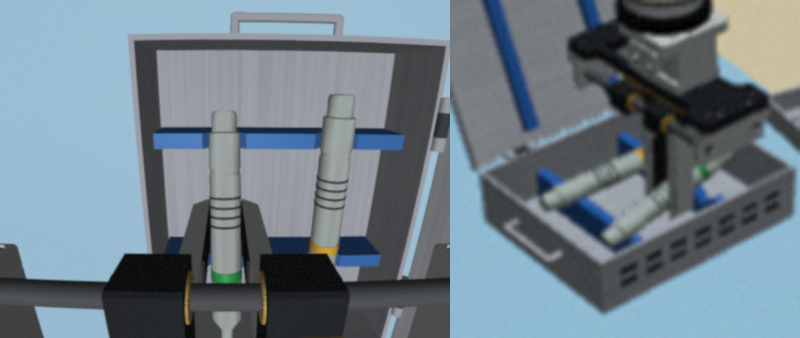

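>>> {"method": "servo_tool", "body": {"targets": [[0,0,0.2,0],[0,0,0.4,0],[0,0,0.6,0],[0,0,0.8,0],[0,0,1.0,0],[0,0,1.2,0],[0,0,1.4,0],[0,0,1.4,0]]}}

```text
time: 10.62
tool_pos: [0.5848, 0.1741, 0.0277]
ee_rot: [-3.141, 0.004, -3.021]
wrist_force: [-2.3, -3.8, 21.3]
width: 0.0192
finger_force: 30.0
```

>>> {"method": "servo_tool", "body": {"targets": [[0,0,0.1,0],[0,0,0.2,0],[0,0,0.2,0]]}}

```text
time: 11.0
tool_pos: [0.5849, 0.1741, 0.0275]
ee_rot: [-3.14, 0.005, -3.021]
wrist_force: [-4.5, -5.7, 26.5]
width: 0.0194
finger_force: 30.0
```

Run:
```python
from h import *
import cv2
o=get_obs();print(o["tool_pos"],o["wrist_force"],o["wrist_torque"]);a=snapshot("wrist");b=snapshot("side")
cv2.imwrite("pics/w6.png",np.hstack([cv2.resize(a,(450,338)),cv2.resize(b[150:260,230:344],(350,338),interpolation=2)]))
q=[.5804,.20993,.1204]
print(proj("wrist",place(q,[(-75,-36,30),(-62,-36,30),(60,-36,30),(75,-36,30)]))*450/640)
```

```text
[0.58492372 0.17405193 0.02749735] [-4.52325565 -5.6589127  26.51542598] [-0.9506778   1.22727171  0.01448262]
[[225.19859635 102.44421915]
 [225.19150375 125.18328833]
 [225.14500761 295.61736381]
 [225.14124506 311.78913204]]
```

View pics/w6.png

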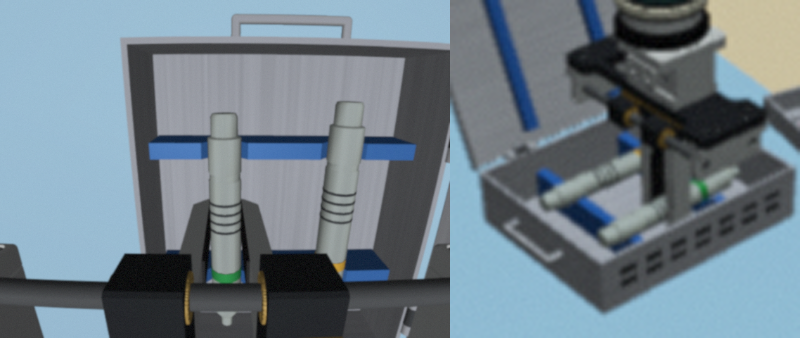

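>>> {"method": "servo_tool", "body": {"targets": [[0,0,-0.1,0],[0,0,-0.15,0]]}}

```text
time: 11.35
tool_pos: [0.5849, 0.174, 0.0276]
ee_rot: [-3.14, 0.005, -3.021]
wrist_force: [-2.1, -4.4, 20.7]
width: 0.0191
finger_force: 30.0
```

>>> {"method": "servo_tool", "body": {"targets": [[0,0,0,0],[0,0,0,0],[0,0,0,0],[0,0,0,0],[0,0,0,0],[0,0,0,0]], "claw": 130}}

```text
time: 12.1
tool_pos: [0.5832, 0.1745, 0.0219]
ee_rot: [3.141, -0.0, -3.021]
wrist_force: [0.0, -0.8, -0.4]
width: 0.0463
finger_force: 0.0
```

>>> {"method": "servo_tool", "body": {"targets": [[0,0,-1,0],[0,0,-3,0],[0,0,-7,0],[0,0,-12,0],[0,0,-17,0],[0,0,-23,0],[0,0,-27,0],[0,0,-27,0]]}}

```text
time: 13.1
tool_pos: [0.5846, 0.1748, 0.2983]
ee_rot: [3.141, 0.011, -3.021]
wrist_force: [0.2, 0.5, -0.4]
width: 0.046
finger_force: 0.0
```

Run:
```python
from h import *
import cv2
o=get_obs();print(o["tool_pos"],o["ee_rot"],o["width"]);a=snapshot("wrist");b=snapshot("side")
cv2.imwrite("pics/w7.png",np.hstack([cv2.resize(a,(450,338)),cv2.resize(b[100:260,200:366],(350,338),interpolation=2)]))
q=[.5804,.20993,.1204]
for th in (1.7,1.8,1.9,2.0):
    L=[(x,88-(r*np.cos(th)),52+r*np.sin(th)) for r,x in((174,-108),(174,108))]
    print(th,proj("side",place(q,L)).round(1).tolist(),((proj("side",place(q,L))-[200,100])*350/166+[450,0]).round().tolist(),(proj("wrist",place(q,L))*450/640).round().tolist(),place(q,L).round(3).tolist())
print(proj("wrist",place(q,[(-75,-36,30),(75,-36,30)]))*450/640)
```

```text
[0.58462761 0.17479803 0.29827663] [ 3.14065269  0.01075572 -3.02101692] 0.045983054833995236
1.7 [[226.1, 141.8], [295.2, 118.0]] [[505.0, 88.0], [651.0, 38.0]] [[405.0, 60.0], [366.0, 284.0]] [[0.46, 0.307, 0.225], [0.674, 0.333, 0.225]]
1.8 [[222.5, 140.6], [291.2, 117.1]] [[497.0, 86.0], [642.0, 36.0]] [[422.0, 62.0], [381.0, 282.0]] [[0.458, 0.324, 0.221], [0.672, 0.35, 0.221]]
1.9 [[219.1, 140.1], [287.4, 116.8]] [[490.0, 85.0], [634.0, 35.0]] [[436.0, 63.0], [393.0, 278.0]] [[0.456, 0.34, 0.217], [0.67, 0.366, 0.217]]
2.0 [[215.9, 140.2], [283.8, 117.2]] [[484.0, 85.0], [627.0, 36.0]] [[448.0, 64.0], [404.0, 274.0]] [[0.454, 0.356, 0.21], [0.668, 0.382, 0.21]]
[[224.95863181  93.31979751]
 [224.9377135  188.16851182]]
```

View pics/w7.png

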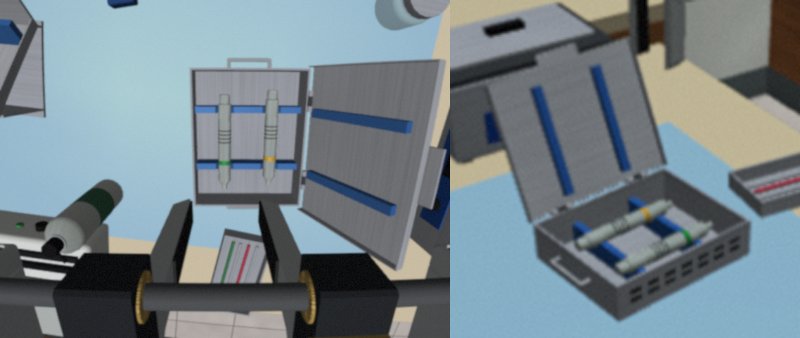

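>>> {"method": "servo_tool", "body": {"targets": [[0,5,0,0],[0,11,0,0],[0,17,0,0],[0,23,0,0],[0,23,0,0],[0,23,3,0],[0,23,6,0],[0,23,6,0]], "claw": 255}}

```text
time: 14.2
tool_pos: [0.5541, 0.4006, 0.2265]
ee_rot: [-3.137, -0.009, -3.022]
wrist_force: [0.8, 0.3, -0.3]
width: 0.0005
finger_force: 0.0
```

>>> {"method": "servo_tool", "body": {"targets": [[0,0,2.7,0],[0,0,2.7,0],[0,0,2.7,0]]}}

```text
time: 14.58
tool_pos: [0.5561, 0.4026, 0.2066]
ee_rot: [3.141, 0.002, -3.022]
wrist_force: [-0.2, 0.0, 0.3]
width: 0.0004
finger_force: 0.0
```

>>> {"method": "servo_tool", "body": {"targets": [[0,-1.5,-0.1,0],[0,-2.7,-0.2,0],[0,-3.9,-0.3,0],[0,-5.1,-0.4,0],[0,-6.2,-0.5,0],[0,-7.3,-0.6,0],[0,-8.4,-0.7,0],[0,-9.4,-0.7,0]]}}

```text
time: 15.58
tool_pos: [0.5668, 0.3086, 0.2118]
ee_rot: [-3.141, -0.001, -3.021]
wrist_force: [-0.6, 1.6, 1.1]
width: 0.0
finger_force: 1.1
```

>>> {"method": "servo_tool", "body": {"targets": [[0,-1.2,0,0],[0,-2.5,0.1,0],[0,-3.6,0.3,0],[0,-4.7,0.6,0],[0,-5.7,1.0,0],[0,-6.75,1.5,0],[0,-7.7,2.0,0],[0,-8.7,2.6,0]]}}

```text
time: 16.58
tool_pos: [0.5776, 0.2223, 0.1861]
ee_rot: [-3.141, 0.001, -3.021]
wrist_force: [-0.3, 0.2, 1.0]
width: 0.0005
finger_force: 0.7
```

>>> {"method": "servo_tool", "body": {"targets": [[0,-0.9,0.7,0],[0,-1.7,1.5,0],[0,-2.5,2.3,0],[0,-3.2,3.2,0],[0,-3.8,4.1,0],[0,-4.4,5.1,0],[0,-4.9,6.1,0],[0,-5.3,7.1,0]]}}

```text
time: 17.58
tool_pos: [0.5837, 0.1702, 0.1143]
ee_rot: [-3.142, -0.0, -3.021]
wrist_force: [0.6, 0.1, 0.7]
width: 0.0006
finger_force: 0.5
```

Run:
```python
from h import *
import cv2
o=get_obs();t=o["tool_pos"];print(t,o["wrist_force"]);print("box y",(t[0]-.5804)*-.12+(t[1]-.2099)*.9928)
b=snapshot("side")
cv2.imwrite("pics/w8.png",cv2.resize(b[80:260,180:400],(660,540),interpolation=2))
```

```text
[0.58369331 0.17016094 0.11425175] [0.60973279 0.12631166 0.74461468]
box y -0.039848140447394945
```

View pics/w8.png

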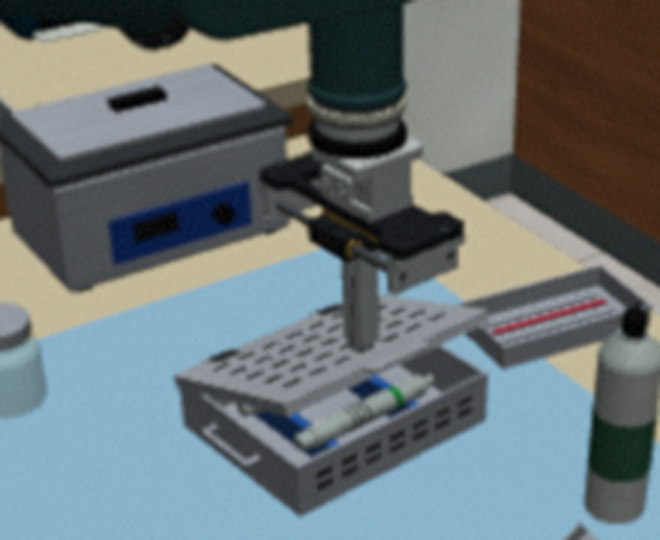

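>>> {"method": "servo_tool", "body": {"targets": [[0,-0.3,1,0],[0,-0.6,2,0],[0,-0.8,3,0],[0,-1,4,0],[0,-1.2,4.5,0],[0,-1.2,4.8,0],[0,-1.2,4.8,0]]}}

```text
time: 18.5
tool_pos: [0.5849, 0.1586, 0.0692]
ee_rot: [3.141, -0.0, -3.021]
wrist_force: [-5.1, 0.1, 8.1]
width: 0.0007
finger_force: 4.3
```

>>> {"method": "servo_tool", "body": {"targets": [[0,0,0.2,0],[0,0,0.4,0],[0,0,0.5,0],[0,0,0.5,0]]}}

```text
time: 19.0
tool_pos: [0.585, 0.1586, 0.069]
ee_rot: [-3.142, 0.002, -3.021]
wrist_force: [-11.6, -2.1, 25.2]
width: 0.0005
finger_force: 12.4
```

>>> {"method": "servo_tool", "body": {"targets": [[0,0,-1,0],[0,0,-4,0],[0,0,-9,0],[0,0,-15,0],[0,0,-18,0],[0,0,-18,0],[0,0,-18,0]]}}

```text
time: 19.88
tool_pos: [0.5846, 0.1584, 0.2396]
ee_rot: [-3.141, -0.003, -3.021]
wrist_force: [-0.8, 0.9, 0.1]
width: 0.0007
finger_force: 0.0
```

Run:
```python
from h import *
import cv2
b=snapshot("side");t=snapshot("top")
cv2.imwrite("pics/w9.png",np.hstack([cv2.resize(b[120:260,200:360],(480,420),interpolation=2),cv2.resize(b[240:380,300:406],(318,420),interpolation=2)]))
```

```text
(no output)
```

View pics/w9.png

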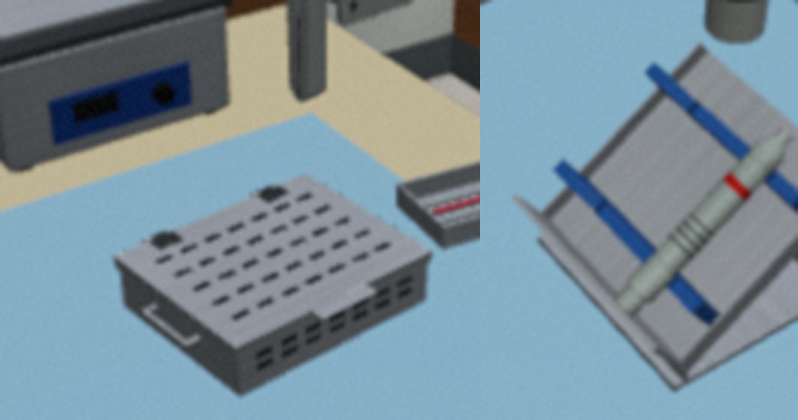

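The picture shows the lid lying flat on the rim, with its tab at about (345,300). The red handpiece is still in the stand.

```bash
python3 -c "
from bench import *
print(close_job())"
```

```text
the job is handed in; nothing more can be done
None
```

I laid the green-ringed handpiece level in the empty notches, let it go there and pressed the lid shut, then handed the job in at about 20 s; the last picture shows the lid flat on the rim and the red-ringed handpiece still in the stand, but no verdict came back.

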